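# Clamp the paint tub in the bench shaker

## Task

The lidded tub of paint standing in the bench shaker's ring has to be clamped down before it can be shaken. With a fingertip, push the swing arm round by its upright handle until it comes to its stop over the tub; then turn the three-spoke star wheel on the arm clockwise, pushing on its spokes, until the sprung foot is firmly down on the lid with its spring squeezed about half way (not so hard that the lid is crushed), and leave it clamped. Only push: do not lift the tub, keep it in its ring, and do not disturb the jars, the beaker and the second tub round about.

Things in the scene. Friction and masses are not known exactly. Their poses are not given: they have to be found in the camera images.
- shaker: Bench shaker, fixed on the worktop: grey housing 245 x 170 mm; top of its platform 56 mm above the worktop. Origin: at worktop level below the middle of the tub's ring; x points from the ring to the post (away from the robot at yaw 0), z up. The steel post (27 mm thick) at x = +115 mm, y = 0 carries the swing arm.
- post_axis (a point): Point on the post's vertical axis, 236 mm above the worktop: the swing arm turns about it. The arm is a bar 24 mm wide, 226 to 250 mm above the worktop; its spindle stands 115 mm from the post axis, in a boss 40 mm in diameter that reaches up to 252 mm.
- swing_arm (a joint): Angle of the swing arm about the post, rad. 0: at its stop, arm along the shaker's -x and spindle over the middle of the ring. Grows as the arm swings anticlockwise seen from above (towards the shaker's -y, the robot's right), up to 1.6; starts parked at 0.7 to 1.15. Friction of 1.2 N m (6 N at the handle) keeps it where it is left. Rubber-buffered stop.
- handle (a point): Point on the axis of the upright black plain handle at the outer end of the swing arm, 205 mm from the post axis and 281 mm above the worktop. The handle is 18 mm thick and reaches from 242 to 296 mm above the worktop.
- star_wheel (a joint): Angle of the star wheel on the spindle, rad, growing as it turns clockwise seen from above, which screws the spindle, with wheel and foot, down: 30 mm a turn (4.77 mm a radian). Range 0 to 6.2. Friction 0.15 N m (some 3 N at a spoke): it keeps its place when let go, also under the clamping force.
- wheel_middle (a point): Middle of the wheel's hub, in the plane of the spokes: 292 mm above the worktop less 4.77 mm a radian of star_wheel (284 to 290 mm at the start). Hub 32 mm in diameter, 12 mm up and down from the plane. Three round steel spokes 9.6 mm thick, 120 degrees apart, end in black balls of 19 mm; outer radius 72 mm.
- ball_1 (a point): Middle of the ball at the end of the first spoke, 62 mm from the spindle axis.
- ball_2 (a point): Middle of the ball of the second spoke (120 degrees anticlockwise from the first, seen from above).
- ball_3 (a point): Middle of the ball of the third spoke.
- foot (a joint): Travel of the sprung foot up into its sleeve, m: 0 hanging free, 0.010 with the spring quite squeezed. It begins to grow when the foot meets the lid, after the wheel has gone on 2.1 to 3.4 rad from the start, at about 3.8 rad,; the force is 4 N plus 2 N a mm. Past 0.010 it is metal to metal and the force rises steeply.
- foot_face (a point): Middle of the foot's flat rubber underside (68 mm in diameter), 10 to 16 mm above the lid's panel at the start.
- nest_middle (a point): Middle of the tub's ring on the platform, 56 mm above the worktop. The black rubber ring is 9 mm high, inner diameter 93 mm.
- tub: Closed cream tub, 107 mm in diameter, 114 mm high, 88 mm at the foot, 0.5 to 0.9 kg, loose in the ring on the platform. Its lid has a thin raised rim; the flat panel inside it, which the foot presses, is 168 mm above the worktop. Origin: middle of its underside.
- jar_ochre: Loose sample jar with a white lid, 52 mm in diameter, 62 mm high, close to the right of the shaker, below the parked arm: leave alone. Origin: middle of its underside.
- jar_black: Loose sample jar with a black lid, 52 mm in diameter, 62 mm high, close to the right of the shaker: leave alone. Origin: middle of its underside.
- beaker: Loose beaker, 80 mm in diameter, 112 mm high, left of the shaker: leave alone. Origin: middle of its underside.
- spare_tub: A second closed cream tub like the first, loose on the worktop further left: leave alone. Origin: middle of its underside.

How it is judged:
By the outcome, as a careful person would: the job done as asked, in the order asked, and still so for the second after the job is handed in, with the robot touching nothing.
It also fails if it takes over 64 s, if anything falls off the work surface, if the arm or the gripper's body presses on something with over 40 N, if the wrist force passes 120 N, or if a joint passes its speed limit or range.

## Robot

A 6-joint arm with a two-finger parallel gripper is mounted at the origin on a cart in front of the work surface, level with it; the furniture and walls round the work are solid. World frame = base frame: x ahead of the robot, y to its left, z up, the work surface at z = 0. Lengths are in mm, angles in rad, forces in N, time in s.
With the tool pointing down it reaches from about 350 to 975 mm from the base axis. Payload 4.9 kg.
Tool frame: the origin (TCP) lies on the mounting face of the last link; the fingertips stand 173 mm ahead of it and the grasp point (between the pads) lies 155 mm ahead of it; z points along the fingers, y is the line along which they close (so a half turn about z gives the same grasp; the last joint's range is limited). The gripper opens to 85 mm and grips with 20 to 120 N. Pads are 22 mm wide; open, the fingers measure 114 mm over their backs; the gripper's body (76 mm by 85 mm) begins 54 mm behind the grasp point. The pads swing forward as they close: fully open they stand 13 mm farther back than shut.
Start: joints at [1.134, 0.053, 1.613, -0, 1.476, -0.119], TCP at [195.288, 593.688, 404.704] pointing down, gripper open.
Joint ranges: [-3.01, 3.01], [-1.01, 2.22], [0.06, 2.58], [-1.02, 4.17], [0.09, 2.62], [-3.14, 3.14]. Speed limits (rad/s): [2.57, 2.57, 3.14, 3.14, 3.14, 3.14].

## Interface

Orientations are given as [roll, pitch, yaw] about the fixed x, y, z axes, in that order (R = Rz(yaw) Ry(pitch) Rx(roll)).
In Python, from workcell import sensors, eyes, r gives the robot as it stands.
- The arm moves only by the shell command python3 -m creep 'ROWS' [FORCE]. ROWS is JSON, a list that holds one entry, the list of rows, each a list of 7 numbers: the shift along the tool's x, y, z in mm, then the turn, a rotation vector about the tool's x, y, z in rad, then the closure, from 0 (fully open) to 1 (shut). A call has 1 to 12 rows; each row is the pose to reach, as a shift and turn from the pose commanded when the call began, along the tool's axes at that moment; what a row does not reach only later rows make up. A row lasts 1/8 s, in which the tool goes at most 62.5 mm and 10.7 degrees, less where a joint would pass 70% of its speed; a pose out of reach is approached as far as the arm can. A call with a gripper value outside its range is refused whole. The fingers move at their own pace and stop on an object; FORCE is the grip in N (left out, the last holds). Time passes only in rows, so rows that repeat a pose let the fingers close. It gives the time, the measured TCP pose, the force, the opening and the grip force at its end, in the units of the state.
- sensors.read_state(): the state, without advancing time (a new reading comes with each control period).
- eyes.get_image(name): name is "side" or "top"; returns a dict with "color" (420x560x3 uint8, red, green, blue), "mtx" (3x3 intrinsics, pixels), "R" (3x3) and "t" (3): a world point X has camera coordinates R X + t. Camera axes: x right, y down, z forward; pixel columns grow to the right and rows downward; lengths in mm; the calibration is good to about 2 mm. A picture is of the moment at which its call begins. There is no depth.
- r.close_job(): hands the job in; it is judged then, once.
Trained networks look in a picture, given as the dict that the camera call returned (one of the last four; its "shot" number tells which), for a name from the list of things; names that differ only in an ending like _2 or _b are one class to them, and where a whole thing is asked for, a point or a joint stands for the part that bears it (a point fixed in the world has none). Each returns a list of dicts, best first, with "score" (0 to 1); they miss things now and then, are a little off and sometimes report something else, mostly with a low value. They report only what shows in the picture. A call takes as long as a camera call.
- eyes.masks_of(picture, thing): "region" (420x560 bool, what is visible of it) and "rect" ([left, top, width, height] in pixels, round what is visible of it).
The state is a dict: "time_s": time; "qpos": joint angles; "joint_velocities": joint speeds; "joint_torque": joint torques, N m; "eef_pos": TCP position; "ee_rot": TCP orientation; "contact_force": force on the tool from outside, world axes, zero at the start; "torque": the same for the moment, N m; "opening": opening from 0.0 (shut) to 1.0 (fully open); "grip_force": force on a finger pad.
Only numpy, scipy, OpenCV 4.12 (cv2) and the standard library are available. Lean on these libraries where they do the work, as an engineer would, in place of code of your own. Each camera call takes 0.05 s, during which the arm holds its last target. There are 200 camera calls.

## Working session

There is one attempt and no reset: what is moved stays moved. The work goes in short steps, Python scripts to look and compute and a shell command to move; the robot and the scene stay as the last step left them, time stands still between calls to the robot, and variables do not carry over. Pictures are saved under pics/ and viewed, at most 10 in all, crops included, and the job is handed in when it is done.

```bash
mkdir -p pics; ls; python3 - <<'E'
from workcell import sensors, eyes, r
import cv2, numpy as np
s=sensors.read_state(); print(s)
for n in("side","top"):
    p=eyes.get_image(n); cv2.imwrite(f"pics/{n}0.png",p["color"][:,:,::-1]); print(n,p["mtx"].tolist(),p["R"].tolist(),p["t"].tolist())
E
```

```text
pics
{'time_s': 0.0, 'qpos': array([ 1.13398881e+00,  5.33805907e-02,  1.61428262e+00, -1.09986475e-07,
        1.47597407e+00, -1.19001678e-01]), 'joint_velocities': array([-0.00078324, -0.00131666, -0.00020976, -0.00171448, -0.00015243,
       -0.00127223]), 'joint_torque': array([-1.23474110e-03, -3.93686700e+01, -3.70175564e+01, -1.57153727e-04,
        6.88363143e-03,  3.21727924e-06]), 'eef_pos': array([195.19210782, 593.46543311, 403.45472552]), 'ee_rot': array([-3.13956248e+00, -2.42631041e-04,  2.82378658e+00]), 'contact_force': array([-0.45920203, -0.31364587,  0.15861111]), 'torque': array([-0.01040498, -0.02765888,  0.04112646]), 'grip_force': 0.0, 'opening': 0.9992912004274628}
side [[542.5488319579543, 0.0, 275.9828935144006], [0.0, 542.5488319579543, 207.24029301589852], [0.0, 0.0, 1.0]] [[0.9393375779379428, -0.34298651682485365, -0.002272432624671216], [-0.2112894077584679, -0.5734141856999531, -0.791550982443415], [0.270188269254524, 0.7440137236062344, -0.6110989103597148]] [-520.1336766098659, 243.85343575371974, 1280.6667126321179]
top [[469.69829027268383, 0.0, 281.2299969175252], [0.0, 469.69829027268383, 207.9457703401174], [0.0, 0.0, 1.0]] [[-0.017723109365932382, -0.9998397955962071, -0.002504902500805934], [-0.9772290339406379, 0.01785202084776301, -0.2114349086009654], [0.2114457533691579, -0.001299420557932747, -0.9773888708637741]] [5.208421645663259, 555.5641681330125, 1142.1591485438034]
```

View pics/side0.png

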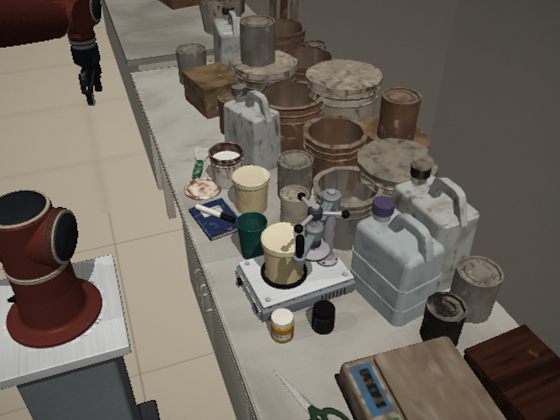

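View pics/top0.png

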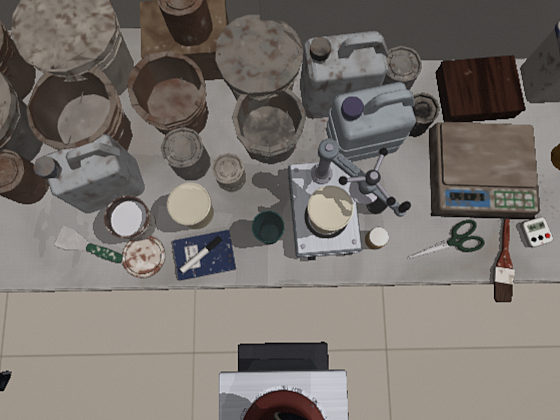

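The top view shows the post near (327,148), the wheel hub near (372,178), the handle near (403,207) and the tub near (331,212). Next I'll zoom in and query the networks.

```bash
cat > h.py <<'E'
from workcell import sensors, eyes, r
import cv2, numpy as np
def ray(p,uv):
    d=p["R"].T@np.linalg.inv(p["mtx"])@[uv[0],uv[1],1.]; return -p["R"].T@p["t"], d
def at_z(p,uv,z):
    o,d=ray(p,uv); return o+d*(z-o[2])/d[2]
def proj(p,X):
    c=p["mtx"]@(p["R"]@np.asarray(X,float)+p["t"]); return c[:2]/c[2]
def tri(a,ua,b,ub):
    A=[];B=[]
    for p,u in((a,ua),(b,ub)):
        o,d=ray(p,u); d/=np.linalg.norm(d); M=np.eye(3)-np.outer(d,d); A.append(M);B.append(M@o)
    return np.linalg.lstsq(np.vstack(A),np.hstack(B),rcond=None)[0]
def cen(m): 
    y,x=np.nonzero(m); return np.array([x.mean(),y.mean()])
E
python3 - <<'E'
from h import *
P={n:eyes.get_image(n) for n in("side","top")}
for th in "shaker handle ball_1 wheel_middle swing_arm tub jar_ochre jar_black beaker spare_tub foot nest_middle".split():
    for n in P:
        print(th,n,[(round(d["score"],2),np.round(cen(d["region"]),1).tolist(),np.round(d["rect"]).tolist()) for d in eyes.masks_of(P[n],th)[:4]])
a=P["top"]["color"][130:260,280:420]; b=P["side"]["color"][180:345,220:365]
a=cv2.resize(a,None,fx=4.2,fy=4.2,interpolation=3)[:,:,::-1]; cv2.imwrite("pics/a.png",a)
cv2.imwrite("pics/b.png",cv2.resize(b,None,fx=3.6,fy=3.6,interpolation=3)[:,:,::-1])
E
```

```text
shaker side [(0.73, [302.4, 263.4], [238.0, 188.0, 118.0, 134.0])]
shaker top [(0.28, [372.3, 178.4], [340.0, 146.0, 55.0, 57.0])]
handle side [(0.74, [315.3, 227.0], [291.0, 188.0, 58.0, 78.0])]
handle top [(0.68, [361.5, 178.0], [316.0, 140.0, 94.0, 76.0])]
ball_1 side [(0.75, [315.0, 213.8], [292.0, 192.0, 57.0, 38.0])]
ball_1 top [(0.83, [371.4, 177.8], [337.0, 149.0, 58.0, 54.0]), (0.46, [268.1, 226.4], [250.0, 210.0, 33.0, 33.0])]
wheel_middle side [(0.85, [315.8, 213.9], [295.0, 194.0, 55.0, 40.0])]
wheel_middle top [(0.6, [372.1, 177.4], [342.0, 147.0, 54.0, 56.0])]
swing_arm side [(0.64, [317.5, 213.1], [291.0, 193.0, 62.0, 37.0]), (0.56, [315.6, 226.8], [294.0, 188.0, 57.0, 77.0]), (0.46, [317.3, 252.3], [308.0, 243.0, 19.0, 22.0])]
swing_arm top [(0.74, [360.8, 176.9], [320.0, 136.0, 89.0, 80.0]), (0.52, [376.6, 237.4], [365.0, 226.0, 25.0, 22.0])]
tub side [(0.82, [279.9, 253.5], [262.0, 224.0, 41.0, 60.0])]
tub top [(0.8, [330.0, 208.3], [310.0, 185.0, 43.0, 48.0])]
jar_ochre side [(0.69, [281.2, 325.6], [272.0, 307.0, 23.0, 37.0]), (0.44, [250.4, 233.8], [235.0, 211.0, 
[... 413 characters left out ...]
0, 16.0])]
beaker side []
beaker top [(0.92, [268.1, 226.2], [249.0, 209.0, 36.0, 34.0]), (0.69, [329.9, 208.3], [311.0, 186.0, 44.0, 47.0]), (0.66, [372.5, 178.4], [339.0, 149.0, 55.0, 54.0])]
spare_tub side [(0.74, [318.2, 252.3], [308.0, 242.0, 22.0, 20.0]), (0.65, [250.5, 188.6], [229.0, 167.0, 38.0, 47.0])]
spare_tub top [(0.58, [190.7, 204.9], [166.0, 181.0, 49.0, 50.0])]
foot side [(0.54, [317.2, 252.9], [304.0, 241.0, 26.0, 22.0]), (0.27, [316.1, 213.9], [294.0, 194.0, 55.0, 40.0])]
foot top [(0.74, [361.2, 194.6], [348.0, 181.0, 30.0, 20.0])]
nest_middle side [(0.79, [301.9, 264.1], [234.0, 188.0, 119.0, 134.0])]
nest_middle top [(0.62, [333.8, 199.6], [290.0, 140.0, 122.0, 120.0])]
```

View pics/a.png

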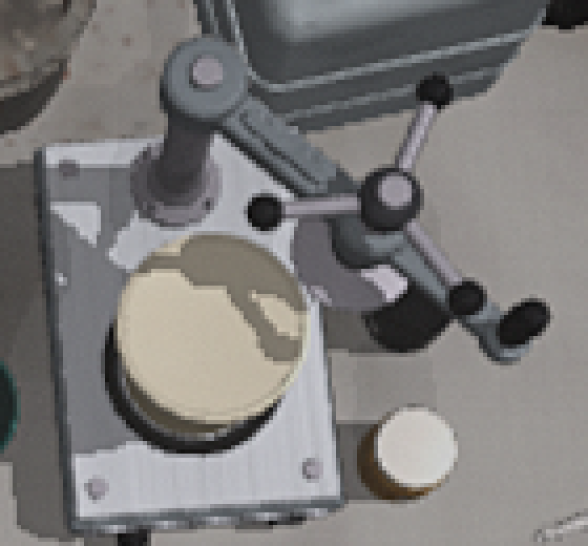

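View pics/b.png

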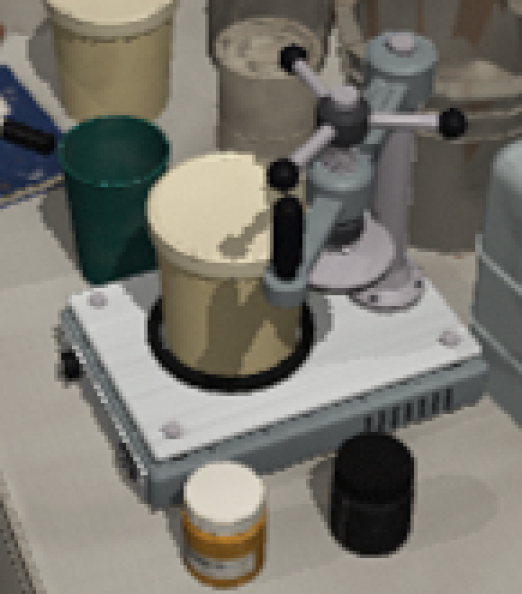

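The top crop gives the balls at about (384,152), (343,180.5) and (391,201), with the handle top at (406,205) and the post top at (329,147). The side crop gives the balls at (301,196), (346,214) and (299,228). I'll triangulate these.

```bash
python3 - <<'E'
from h import *
P={n:eyes.get_image(n) for n in("side","top")}
T=lambda x,y:(280+x/4.2,130+y/4.2); S=lambda x,y:(220+x/3.6,180+y/3.6)
pts=dict(bA=(T(437,91),S(452,123)),bB=(T(265,212),S(293,58)),bC=(T(467,299),S(283,173)),hub=(T(390,200),S(345,118)),htop=(T(533,313),S(289,203)),posttop=(T(207,70),S(402,40)))
G={}
for k,(t,s) in pts.items():
    X=tri(P["top"],t,P["side"],s); G[k]=X
    print(k,X.round(1),(proj(P["top"],X)-t).round(1),(proj(P["side"],X)-s).round(1))
for k,xy in dict(post=(207,72)).items(): print(k,at_z(P["top"],T(*xy),G["posttop"][2]))
# tub lid (top) rim at z=170
print("lid",at_z(P["top"],T(213,327),170), "side",at_z(P["side"],S(220,213),170))
print("ochre",at_z(P["top"],T(417,449),62),at_z(P["side"],S(224,495),62),"black",at_z(P["side"],S(372,465),62))
print("beaker",at_z(P["side"],S(115,150),112),"spare",at_z(P["side"],(250,175),114))
# platform screws z 56
for xy in((68,168),(96,488),(312,468)): print("screw",at_z(P["top"],T(*xy),57).round(1))
for xy in((97,298),(173,430),(452,338)): print("screwS",at_z(P["side"],S(*xy),57).round(1))
E
```

```text
bA [ 624.1 -224.3  286.2] [-0.   0.2] [ 0.2 -0.1]
bB [ 563.  -134.9  285.5] [-0.  0.] [ 0. -0.]
bC [ 516.9 -232.3  286.3] [ 0.  -0.1] [-0.1  0. ]
hub [ 568.8 -197.7  284.9] [ 0.  -0.2] [-0.2  0.1]
htop [ 508.  -262.7  291.8] [ 0.  -0.1] [-0.1  0. ]
posttop [ 646.2 -111.5  262. ] [-0.   0.1] [ 0.1 -0. ]
post [ 645.26479886 -111.53543561  261.9728351 ]
lid [ 529.75951862 -119.26822119  170.        ] side [ 520.21229467 -126.61197607  170.        ]
ochre [ 475.91671624 -250.28770041   62.        ] [ 475.44926893 -254.41148276   62.        ] black [ 569.23803795 -263.41733325   62.        ]
beaker [498.31067982  23.76765517 112.        ] spare [556.84508297 220.8303857  114.        ]
screw [656.6 -45.6  57. ]
screw [456.6 -57.5  57. ]
screw [ 466.3 -187.6   57. ]
screwS [457.  -58.5  57. ]
screwS [ 465.5 -189.6   57. ]
screwS [ 666.2 -176.3   57. ]
```

The points agree with the given sizes: spindle to post 116 mm, handle to post 205 mm, shaker yaw about 0.06, and swing angle about 0.77. Next I'll plan the approach to the handle's trailing side.

```bash
cat > plan.py <<'E'
import json,sys,os,numpy as np
from scipy.spatial.transform import Rotation as Ro
F="cmd.json"
def load():
    if os.path.exists(F): return [np.array(v) for v in json.load(open(F))]
    return [np.array([195.288,593.688,404.704]),Ro.from_euler("xyz",[np.pi,0,2.8238]).as_matrix().tolist()]
def apply(row):          # record last typed row
    p,R=load();R=np.array(R);p=p+R@np.array(row[:3],float);R=R@Ro.from_rotvec(row[3:6]).as_matrix()
    json.dump([p.tolist(),R.tolist()],open(F,"w")); return p
def rows(targets):       # (x,y,z,yaw)
    p,R=load();R=np.array(R)
    for *X,yaw in targets:
        s=R.T@(np.array(X)-p); w=Ro.from_matrix(R.T@Ro.from_euler("xyz",[np.pi,0,yaw]).as_matrix()).as_rotvec()
        print("[%.0f,%.0f,%.0f,%.2f,%.2f,%.2f,1]"%(*s,*w))
POST=np.array([646.,-111.5]);YAW=.061
SP=POST-115*np.array([np.cos(YAW),np.sin(YAW)])
def hand(sw,d,z):        # finger trailing handle by d, arm at swing angle sw
    th=np.pi+YAW+sw; e=np.array([np.cos(th),np.sin(th)]);t=np.array([np.sin(th),-np.cos(th)])
    return (*(POST+205*e-d*t),z,th-np.pi/2)
def spoke(a,d,z,r=36,yoff=np.pi/2):
    e=np.array([np.cos(a),np.sin(a)]);t=np.array([np.sin(a),-np.cos(a)])
    return (*(SP+r*e-d*t),z,a+yoff)
E
python3 - <<'E'
from plan import *
h=hand(.77,32,500);print(h)
rows([(250,500,500,2.7),(480,150,500,2.5),h,(*h[:2],440,h[3])])
E
```

```text
(np.float64(531.4372023553556), np.float64(-284.4866046716689), 500, 2.4017963267948965)
[-81,-72,-95,0.00,-0.00,0.12,1]
[-409,-333,-95,0.00,-0.00,0.32,1]
[-594,-729,-95,0.00,-0.00,0.42,1]
[-594,-729,-35,0.00,-0.00,0.42,1]
```

```bash
python3 -m creep '[[[-20,-18,-50,0,0,0.05,1],[-50,-40,-95,0,0,0.1,1],[-81,-72,-95,0,0,0.12,1],[-129,-110,-95,0,0,0.16,1],[-177,-148,-95,0,0,0.2,1],[-225,-186,-95,0,0,0.24,1],[-273,-224,-95,0,0,0.28,1],[-320,-262,-95,0,0,0.32,1],[-365,-298,-95,0,0,0.35,1],[-409,-333,-95,0,0,0.38,1],[-435,-389,-95,0,0,0.42,1],[-461,-445,-95,0,0,0.42,1]]]' 60
python3 -m creep '[[[-26,-56,0,0,0,0,1],[-52,-112,0,0,0,0,1],[-78,-168,0,0,0,0,1],[-104,-224,0,0,0,0,1],[-125,-265,0,0,0,0,1],[-133,-284,0,0,0,0,1],[-133,-284,0,0,0,0,1]]]'
```

```text
time_s: 3.0
eef_pos: [494.2, 25.0, 499.8]
ee_rot: [3.141, 0.0, 2.404]
contact_force: [1.0, 0.3, 0.4]
opening: -0.002
grip_force: 0.0
time_s: 3.88
eef_pos: [401.0, -273.8, 499.6]
ee_rot: [3.141, -0.0, 2.401]
contact_force: [-0.2, 0.7, 0.0]
opening: 0.001
grip_force: 0.0
```

The second call used the already turned tool axes, so it landed at (401,-274), still clear of everything. I'll re-plan from there.

```bash
python3 - <<'E'
from plan import *
print(apply([-461,-445,-95,0,0,.42])); print(apply([-133,-284,0,0,0,0]))
h=hand(.77,32,500);rows([h,(*h[:2],440,h[3])])
E
```

```text
[494.15518561  26.92137663 499.704     ]
[ 401.53485509 -272.68916119  499.704     ]
[-104,79,-0,-0.00,-0.00,0.00,1]
[-104,79,60,-0.00,-0.00,0.00,1]
```

```bash
python3 -m creep '[[[-48,36,0,0,0,0,1],[-90,68,0,0,0,0,1],[-104,79,0,0,0,0,1],[-104,79,30,0,0,0,1],[-104,79,60,0,0,0,1],[-104,79,60,0,0,0,1]]]'
python3 - <<'E'
from h import *
from plan import apply
print(apply([-104,79,60,0,0,0]))
o=[]
for n,(x,y,w,h) in dict(side=(230,110,140,180),top=(330,110,140,180)).items():
    p=eyes.get_image(n);o.append(cv2.resize(p["color"][y:y+h,x:x+w],None,fx=2.8,fy=3.3,interpolation=3))
    s=sensors.read_state();e=s["eef_pos"]
    for L in(155,173,186): print(n,L,proj(p,e-[0,0,L]).round(1))
cv2.imwrite("pics/c.png",np.hstack(o)[:,:,::-1])
E
```

```text
time_s: 4.62
eef_pos: [531.7, -282.7, 436.4]
ee_rot: [-3.141, -0.006, 2.405]
contact_force: [-0.3, 1.5, 0.4]
opening: 0.003
grip_force: 0.0
[ 531.63003115 -284.18895099  439.704     ]
side 155 [315.6 243.3]
side 173 [315.2 250.3]
side 186 [314.9 255.2]
top 155 [415.3 193.6]
top 173 [412.9 195.7]
top 186 [411.3 197.1]
```

View pics/c.png

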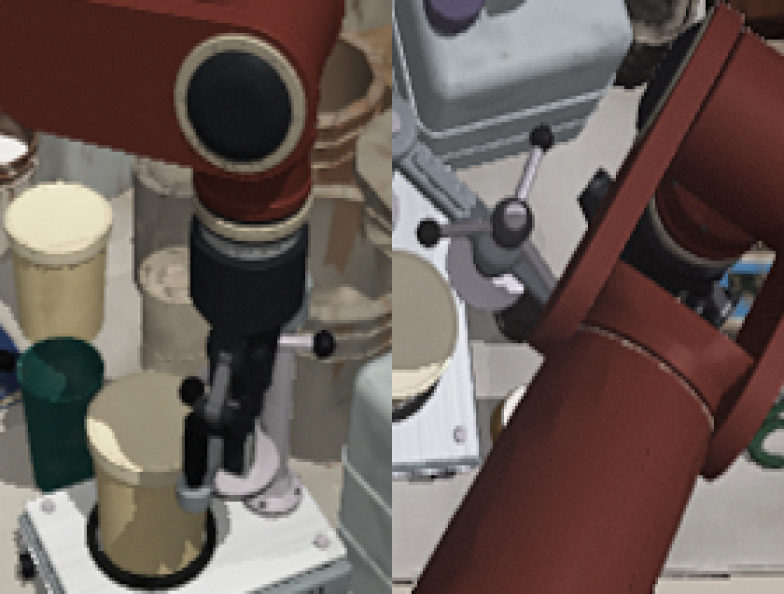

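The side view shows the closed fingertips at about (315,254). That matches the 173 mm tip length, just behind the handle, and clear of the bar and the balls. Now I'll work out the swing.

```bash
python3 - <<'E'
from plan import *
rows([hand(s,20,440) for s in np.linspace(.77,.03,13)])
E
```

```text
[12,-0,-0,-0.00,-0.00,0.00,1]
[25,-1,-0,-0.00,-0.00,0.06,1]
[37,-1,-0,-0.00,-0.00,0.13,1]
[50,-0,-0,-0.00,-0.00,0.19,1]
[63,1,-0,-0.00,-0.00,0.25,1]
[75,3,-0,-0.00,-0.00,0.31,1]
[87,6,-0,-0.00,-0.00,0.37,1]
[100,10,-0,-0.00,-0.00,0.43,1]
[111,15,-0,-0.00,-0.00,0.50,1]
[123,20,-0,-0.00,-0.00,0.56,1]
[134,26,-0,-0.00,-0.00,0.62,1]
[145,33,-0,-0.00,-0.00,0.68,1]
[155,40,-0,-0.00,-0.00,0.74,1]
```

```bash
python3 -m creep '[[[6,0,0,0,0,0,1],[12,0,0,0,0,0,1],[25,-1,0,0,0,0.06,1],[37,-1,0,0,0,0.13,1],[50,0,0,0,0,0.19,1],[63,1,0,0,0,0.25,1],[75,3,0,0,0,0.31,1],[87,6,0,0,0,0.37,1],[100,10,0,0,0,0.43,1],[111,15,0,0,0,0.5,1],[123,20,0,0,0,0.56,1],[134,26,0,0,0,0.62,1]]]'
python3 - <<'E'
from plan import *
from h import *
print(apply([134,26,0,0,0,.62]))
rows([hand(s,d,440) for s,d in((.1,20),(.05,20),(.02,20),(0,20),(0,18),(0,16))])
p=eyes.get_image("side")
print([(d["score"],cen(d["region"]).round(1),d["rect"]) for d in eyes.masks_of(p,"wheel_middle")])
s=.15;e=POST-115*np.array([np.cos(YAW+s),np.sin(YAW+s)]);print(proj(p,[*e,284]))
E
```

```text
time_s: 6.22
eef_pos: [449.6, -175.3, 441.5]
ee_rot: [3.139, 0.006, 1.781]
contact_force: [2.0, -6.0, 0.3]
opening: -0.002
grip_force: 3.1
[ 449.96510323 -174.81418448  439.704     ]
[11,-1,-0,-0.00,-0.00,0.05,1]
[21,-1,-0,-0.00,-0.00,0.10,1]
[28,-1,-0,-0.00,-0.00,0.13,1]
[32,-1,-0,-0.00,-0.00,0.15,1]
[34,-0,-0,-0.00,-0.00,0.15,1]
[36,-0,-0,-0.00,-0.00,0.15,1]
[(0.62, array([293.9, 200.8]), [280.0, 178.8, 35.9, 38.6])]
[288.67364785 199.72549436]
```

The handle is moving with about 6 N of contact force, as expected. Now I'll approach the stop gently.

```bash
python3 -m creep '[[[5,0,0,0,0,0.02,1],[11,-1,0,0,0,0.05,1],[16,-1,0,0,0,0.08,1],[21,-1,0,0,0,0.1,1],[25,-1,0,0,0,0.12,1],[28,-1,0,0,0,0.13,1],[30,-1,0,0,0,0.14,1],[30,-1,0,0,0,0.14,1]]]'
python3 -m creep '[[[1,0,0,0,0,0,1],[2,0,0,0,0,0,1],[2,0,0,0,0,0,1]]]'
python3 -m creep '[[[1,0,0,0,0,0,1],[2,0,0,0,0,0,1],[2,0,0,0,0,0,1]]]'
```

```text
time_s: 7.32
eef_pos: [442.7, -146.5, 441.2]
ee_rot: [3.14, 0.004, 1.644]
contact_force: [0.1, -5.1, 3.3]
opening: 0.002
grip_force: 2.5
time_s: 7.7
eef_pos: [442.5, -144.6, 441.2]
ee_rot: [3.14, 0.004, 1.643]
contact_force: [-0.4, -5.0, 2.9]
opening: -0.001
grip_force: 2.7
time_s: 8.07
eef_pos: [442.3, -143.1, 441.2]
ee_rot: [3.14, 0.006, 1.643]
contact_force: [0.2, -8.8, 3.0]
opening: 0.005
grip_force: 4.3
```

```bash
python3 -m creep '[[[1,0,0,0,0,0,1],[2,0,0,0,0,0,1],[2,0,0,0,0,0,1]]]'
python3 -m creep '[[[1,0,0,0,0,0,1],[2,0,0,0,0,0,1],[2,0,0,0,0,0,1]]]'
python3 -m creep '[[[1,0,0,0,0,0,1],[2,0,0,0,0,0,1],[2,0,0,0,0,0,1]]]'
```

```text
time_s: 8.45
eef_pos: [442.2, -142.2, 441.3]
ee_rot: [3.14, 0.011, 1.642]
contact_force: [-0.3, -16.0, 1.0]
opening: -0.0
grip_force: 7.5
time_s: 8.82
eef_pos: [442.1, -141.2, 441.4]
ee_rot: [3.14, 0.016, 1.641]
contact_force: [0.8, -21.8, -0.3]
opening: -0.003
grip_force: 10.8
time_s: 9.2
eef_pos: [442.0, -140.3, 441.5]
ee_rot: [3.139, 0.021, 1.639]
contact_force: [2.0, -27.8, -2.3]
opening: -0.002
grip_force: 14.1
```

It is firmly against the stop: the force climbs about 6 N per mm. I'll back off, lift, and look at the wheel.

```bash
python3 -m creep '[[[-15,0,0,0,0,0,1],[-25,0,0,0,0,0,1],[-25,0,-40,0,0,0,1],[-25,0,-75,0,0,0,1],[-85,0,-75,0,0,0,1],[-145,0,-75,0,0,0,1],[-145,0,-75,0,0,0,1]]]'
python3 - <<'E'
from plan import *
from h import *
apply([30,-1,0,0,0,.14])
for i in range(5): apply([2,0,0,0,0,0])
print(apply([-145,0,-75,0,0,0]),SP)
o=[]
for n,(x,y,w,h) in dict(side=(220,160,140,180),top=(280,110,140,180)).items():
    p=eyes.get_image(n);o.append(cv2.resize(p["color"][y:y+h,x:x+w],None,fx=2.8,fy=3.3,interpolation=3))
    print(n,proj(p,[*SP,285]).round(1),proj(p,[*hand(0,0,281)[:3]]).round(1))
cv2.imwrite("pics/d.png",np.hstack(o)[:,:,::-1])
E
```

```text
time_s: 10.07
eef_pos: [452.4, -283.3, 513.4]
ee_rot: [-3.14, -0.002, 1.64]
contact_force: [-0.4, 1.1, 0.1]
opening: -0.005
grip_force: 0.0
[ 452.49254768 -280.34398642  514.704     ] [ 531.21389116 -118.51065034]
side [284.8 195.1] [245.6 206.9]
top [335.9 195.5] [340.2 238.5]
```

View pics/d.png

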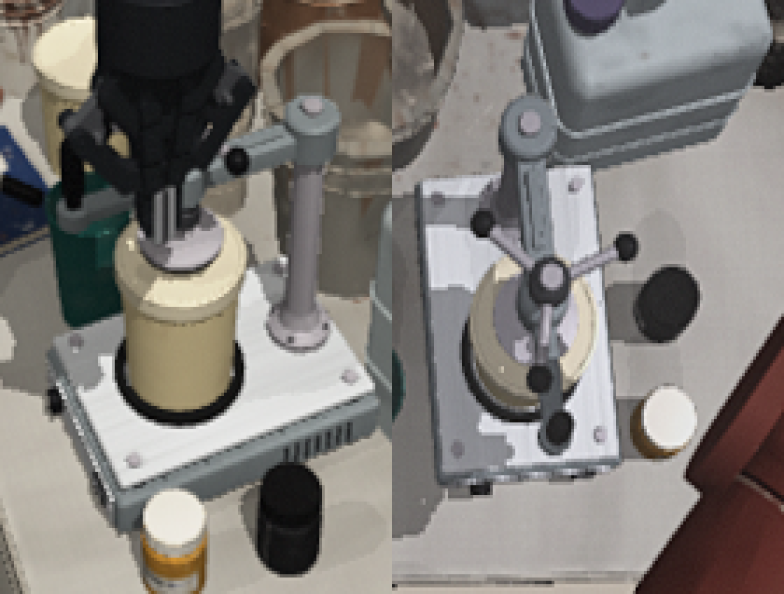

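The top view shows the arm over the tub, with the handle at (340,239) matching its predicted stop pose. The balls are at about (312.5,178), (363.5,184.5) and (333,224), and both jars are undisturbed.

```bash
python3 - <<'E'
from plan import *
from h import *
p=eyes.get_image("top")
B=[at_z(p,u,286)[:2] for u in((312.5,177.6),(363.6,184.5),(332.9,224.2))]
m=np.mean(B,0);print(m.round(1),SP.round(1))
for b in B: d=b-SP; print(b.round(1),np.hypot(*d).round(1),np.degrees(np.arctan2(d[1],d[0])).round(1))
d=np.array([b-m for b in B]);print(np.degrees(np.arctan2(d[:,1],d[:,0])).round(1))
a=np.radians(50)
for x in (spoke(a,26,516),spoke(a,26,431)): print(np.round(x,2))
s=spoke(a,26,515);rows([(452.5,-280,515,2.0),s,(*s[:2],431,s[3])])
E
```

```text
[ 531.4 -119.3] [ 531.2 -118.5]
[570.3 -71.1] 61.5 50.5
[ 553.4 -177.2] 62.7 -69.2
[ 470.6 -109.7] 61.3 171.8
[ 51.1 -69.2 171. ]
[534.44 -74.22 516.     2.44]
[534.44 -74.22 431.     2.44]
[0,0,-0,-0.00,-0.00,-0.36,1]
[200,97,-0,-0.00,-0.00,-0.80,1]
[200,97,84,-0.00,-0.00,-0.80,1]
```

The spokes are at 51°, -69° and 171°, and the spindle agrees within 1 mm. I'll put the finger behind the 51° spoke, then plan one continuous turn of about 206°.

```bash
python3 -m creep '[[[50,24,0,0,0,-0.16,1],[100,48,0,0,0,-0.32,1],[150,72,0,0,0,-0.48,1],[200,97,0,0,0,-0.64,1],[200,97,0,0,0,-0.8,1],[200,97,0,0,0,-0.8,1],[200,97,30,0,0,-0.8,1],[200,97,60,0,0,-0.8,1],[200,97,82,0,0,-0.8,1],[200,97,82,0,0,-0.8,1]]]'
python3 - <<'E'
from plan import *
from h import *
print(apply([200,97,82,0,0,-.8]))
a0=np.radians(51)
rows([spoke(a0+.1,16,433)]+[spoke(a0-x,15.8,433) for x in np.arange(0,1.21,.15)])
o=[]
for n,(x,y,w,h) in dict(side=(220,130,140,180),top=(280,110,140,180)).items():
    p=eyes.get_image(n);o.append(cv2.resize(p["color"][y:y+h,x:x+w],None,fx=2.8,fy=3.3,interpolation=3))
    s=sensors.read_state();print(n,proj(p,s["eef_pos"]-[0,0,173]).round(1))
cv2.imwrite("pics/e.png",np.hstack(o)[:,:,::-1])
E
```

```text
time_s: 11.48
eef_pos: [534.1, -73.8, 430.5]
ee_rot: [-3.14, -0.004, 2.442]
contact_force: [0.2, -0.7, -0.2]
opening: -0.004
grip_force: 0.0
[534.64641104 -73.80163547 432.704     ]
[-6,-3,-0,-0.00,-0.00,-0.12,1]
[-10,-1,-0,-0.00,-0.00,-0.02,1]
[-15,1,-0,-0.00,-0.00,0.13,1]
[-21,3,-0,-0.00,-0.00,0.28,1]
[-27,3,-0,-0.00,-0.00,0.43,1]
[-33,2,-0,-0.00,-0.00,0.58,1]
[-38,1,-0,-0.00,-0.00,0.73,1]
[-44,-1,-0,-0.00,-0.00,0.88,1]
[-49,-4,-0,-0.00,-0.00,1.03,1]
[-53,-8,-0,-0.00,-0.00,1.18,1]
side [279.  192.9]
top [313.6 197. ]
```

View pics/e.png

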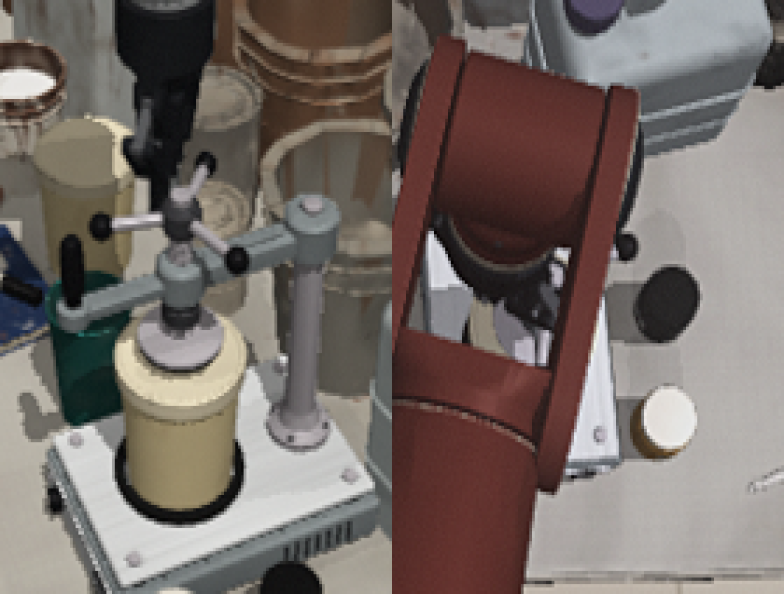

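The side view shows the wheel, the sleeve and the foot clear, with the finger standing behind the spoke. Now I'll turn the first 1.2 rad.

```bash
python3 -m creep '[[[-6,-2,0,0,0,-0.06,1],[-10,-1,0,0,0,-0.02,1],[-15,1,0,0,0,0.13,1],[-21,3,0,0,0,0.28,1],[-27,3,0,0,0,0.43,1],[-33,2,0,0,0,0.58,1],[-38,1,0,0,0,0.73,1],[-44,-1,0,0,0,0.88,1],[-49,-4,0,0,0,1.03,1],[-53,-8,0,0,0,1.18,1],[-53,-8,0,0,0,1.18,1]]]'
python3 - <<'E'
from plan import *
print(apply([-53,-8,0,0,0,1.18]))
a0=np.radians(51)
rows([spoke(a0-x,15.8,433) for x in np.arange(1.35,2.41,.15)])
E
```

```text
time_s: 12.95
eef_pos: [570.4, -114.0, 434.0]
ee_rot: [3.14, -0.001, 1.265]
contact_force: [1.3, 2.4, -1.2]
opening: -0.002
grip_force: 0.8
[ 570.11809198 -113.98571006  432.704     ]
[-6,2,-0,-0.00,-0.00,0.15,1]
[-12,3,-0,-0.00,-0.00,0.30,1]
[-18,4,-0,-0.00,-0.00,0.45,1]
[-23,3,-0,-0.00,-0.00,0.60,1]
[-29,1,-0,-0.00,-0.00,0.75,1]
[-35,-1,-0,-0.00,-0.00,0.90,1]
[-40,-4,-0,-0.00,-0.00,1.05,1]
[-44,-8,-0,-0.00,-0.00,1.20,1]
```

```bash
python3 -m creep '[[[-6,2,0,0,0,0.15,1],[-12,3,0,0,0,0.3,1],[-18,4,0,0,0,0.45,1],[-23,3,0,0,0,0.6,1],[-29,1,0,0,0,0.75,1],[-35,-1,0,0,0,0.9,1],[-40,-4,0,0,0,1.05,1],[-44,-8,0,0,0,1.2,1],[-44,-8,0,0,0,1.2,1]]]'
python3 - <<'E'
from plan import *
from h import *
print(apply([-44,-8,0,0,0,1.2]))
a0=np.radians(51)
rows([spoke(a0-x,15.8,433) for x in (2.55,2.7,2.85,3.,3.15,3.3)])
o=[]
for n,(x,y,w,h) in dict(side=(220,130,140,180),top=(280,110,140,180)).items():
    p=eyes.get_image(n);o.append(cv2.resize(p["color"][y:y+h,x:x+w],None,fx=2.8,fy=3.3,interpolation=3))
cv2.imwrite("pics/f.png",np.hstack(o)[:,:,::-1])
E
```

```text
time_s: 14.08
eef_pos: [549.3, -153.7, 433.9]
ee_rot: [3.14, -0.002, 0.067]
contact_force: [1.6, -1.5, -0.4]
opening: 0.004
grip_force: 0.5
[ 549.19546974 -153.51094097  432.704     ]
[-6,2,-0,-0.00,-0.00,0.15,1]
[-11,3,-0,-0.00,-0.00,0.30,1]
[-17,3,-0,-0.00,-0.00,0.45,1]
[-23,3,-0,-0.00,-0.00,0.60,1]
[-29,1,-0,-0.00,-0.00,0.75,1]
[-34,-1,-0,-0.00,-0.00,0.90,1]
```

View pics/f.png

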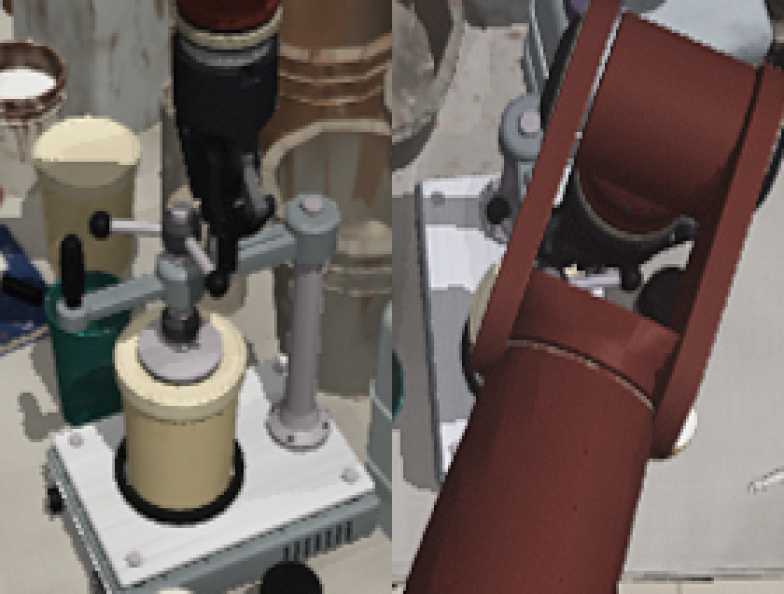

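The wheel has turned 2.4 rad and the foot is just about on the lid, with the tub in place. I'll continue the turn.

```bash
python3 -m creep '[[[-6,2,0,0,0,0.15,1],[-11,3,0,0,0,0.3,1],[-17,3,0,0,0,0.45,1],[-23,3,0,0,0,0.6,1],[-29,1,0,0,0,0.75,1],[-34,-1,0,0,0,0.9,1],[-34,-1,0,0,0,0.9,1]]]'
python3 - <<'E'
from plan import *
from h import *
print(apply([-34,-1,0,0,0,.9]))
a0=np.radians(51)
rows([spoke(a0-x,15.8,433) for x in (3.4,3.5,3.6,3.7,3.8)])
p={n:eyes.get_image(n) for n in("side","top")}
for n in p:
  for k in range(3):
    a=a0-3.3+k*2*np.pi/3; print(n,k,proj(p[n],[*(SP+62*np.array([np.cos(a),np.sin(a)])),292-4.77*4.56]).round(1))
b=p["side"]["color"][165:265,235:345]; cv2.imwrite("pics/g.png",cv2.resize(b,None,fx=6,fy=6,interpolation=3)[:,:,::-1])
E
```

```text
time_s: 15.05
eef_pos: [515.3, -154.9, 433.0]
ee_rot: [3.141, -0.002, -0.833]
contact_force: [1.9, -1.6, -1.9]
opening: -0.002
grip_force: 1.5
[ 515.20088702 -154.6807042   432.704     ]
[-4,1,-0,-0.00,0.00,0.10,1]
[-8,2,-0,-0.00,0.00,0.20,1]
[-12,3,-0,-0.00,0.00,0.30,1]
[-16,3,-0,-0.00,0.00,0.40,1]
[-20,3,-0,-0.00,0.00,0.50,1]
side 0 [271.1 216.5]
side 1 [313.4 199.9]
side 2 [269.7 186.5]
top 0 [355.9 218.3]
top 1 [343.  170.1]
top 2 [306.5 203.6]
```

View pics/g.png

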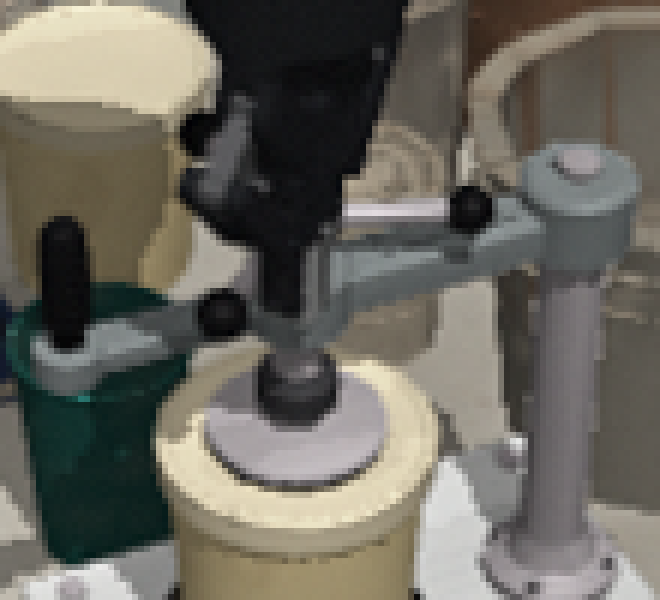

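The balls sit within about a pixel of the prediction for star_wheel ≈ 4.56: ball 1 is at (313.3,199.7) against a predicted (313.4,199.9). The foot is on the lid, so I'll finish the last 0.3 rad, back off and lift clear.

```bash
python3 -m creep '[[[-4,1,0,0,0,0.1,1],[-8,2,0,0,0,0.2,1],[-12,3,0,0,0,0.3,1],[-12,3,0,0,0,0.3,1]]]'
python3 -m creep '[[[8,0,0,0,0,0,1],[8,0,0,0,0,0,1],[8,0,-40,0,0,0,1],[8,0,-90,0,0,0,1],[8,0,-110,0,0,0,1],[8,0,-110,0,0,0,1]]]'
python3 - <<'E'
from plan import *
apply([-12,3,0,0,0,.3]);print(apply([8,0,-110,0,0,0]))
rows([(350,-330,543,-.3)])
E
```

```text
time_s: 15.65
eef_pos: [505.0, -148.0, 432.6]
ee_rot: [3.141, -0.001, -1.133]
contact_force: [2.0, -3.4, -2.7]
opening: -0.002
grip_force: 2.1
time_s: 16.4
eef_pos: [508.3, -155.0, 544.4]
ee_rot: [-3.14, -0.002, -1.136]
contact_force: [0.4, 1.3, 0.2]
opening: -0.001
grip_force: 0.0
[ 508.29948542 -155.04267109  542.704     ]
[92,217,-0,-0.00,0.00,-0.84,1]
```

```bash
python3 -m creep '[[[20,54,0,0,0,0,1],[44,108,0,0,0,0,1],[68,162,0,0,0,0,1],[92,217,0,0,0,0,1],[92,217,0,0,0,0,1],[92,217,0,0,0,0,1]]]'
python3 - <<'E'
from plan import *
from h import *
apply([92,217,0,0,0,0])
p={n:eyes.get_image(n) for n in("side","top")}
for n in p: print(n,proj(p[n],[*SP,269]).round(1),"handle",proj(p[n],hand(0,0,281)[:3]).round(1))
a=cv2.resize(p["side"]["color"][165:305,235:345],None,fx=3.6,fy=4.2,interpolation=3); b=cv2.resize(p["top"]["color"][130:270,290:400],None,fx=3.6,fy=4.2,interpolation=3)
cv2.imwrite("pics/i.png",np.hstack([a,b])[:,:,::-1])
E
```

```text
time_s: 17.15
eef_pos: [350.3, -329.9, 540.6]
ee_rot: [3.141, 0.003, -1.137]
contact_force: [-0.1, 0.9, 0.8]
opening: -0.002
grip_force: 0.0
side [284.7 201.1] handle [245.6 206.9]
top [335.  197.3] handle [340.2 238.5]
```

View pics/i.png

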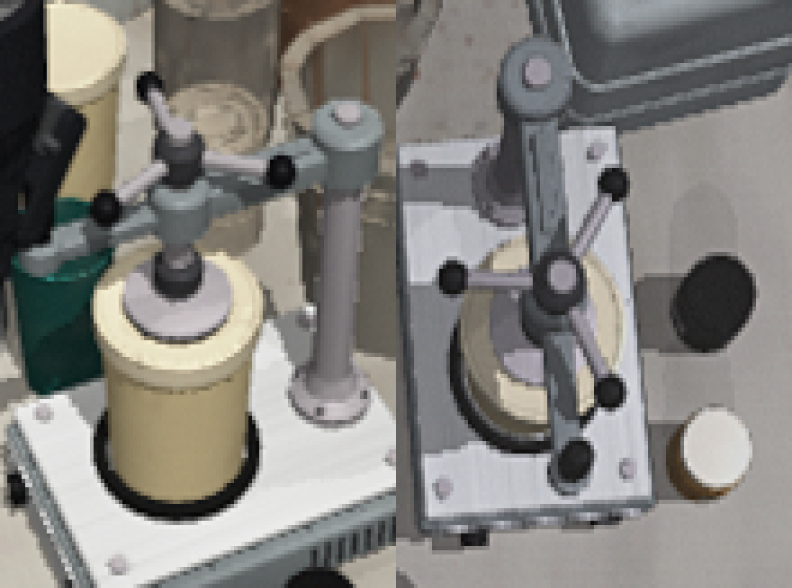

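The side view shows the balls at about (276.4,184.5), (313,206) and (264,215), with the foot flat on the lid. The top view has them at (306,196), (350,174) and (349.5,223). I'll triangulate the wheel's height and angle.

```bash
python3 - <<'E'
from plan import *
from h import *
p={n:eyes.get_image(n) for n in("side","top")}
S=lambda x,y:(235+x/3.6,165+y/4.2);T=lambda x,y:(290+(x-396)/3.6,130+y/4.2)
Z=[]
for t,s in((T(453,277),S(149,82)),(T(613,185),S(281,172)),(T(610,391),S(105,210))):
    X=tri(p["top"],t,p["side"],s);Z.append(X[2]);d=X[:2]-SP;print(X.round(1),np.hypot(*d).round(1),np.degrees(np.arctan2(d[1],d[0])).round(1),(proj(p["side"],X)-s).round(1))
print(np.mean(Z),(292-np.mean(Z))/4.77)
# foot: side px of foot disc edge, lid
for r in(-34,34):
  print([proj(p["side"],[*(SP+r*np.array([1,0.])),z]).round(1) for z in(168,)])
E
```

```text
[534.7 -56.8 270.9] 61.8 86.8 [ 0. -0.]
[ 582.4 -153.5  267.2] 62.0 -34.4 [-0.1  0.1]
[ 475.1 -146.4  267. ] 62.7 -153.5 [ 0.3 -0.1]
268.35420248497485 4.957190254722255
[array([270.3, 239.9])]
[array([298.3, 233.2])]
```

The wheel turned 3.57 rad to star_wheel ≈ 4.9, so the foot is squeezed about 5 mm. The spindle is centred over the ring to within 1 mm and the robot is clear, so I'll hand it in.

```bash
python3 -c "
from workcell import r
print(r.close_job())"
```

```text
the job is handed in; nothing more can be done
None
```

The swing arm is at its stop over the tub and the star wheel is turned about 3.57 rad clockwise, so the foot is down on the lid with its spring squeezed an estimated 5 mm, about half way; the tub stayed in its ring, the jars show no movement in the pictures and nothing else came near the arm's path, and the job is handed in (verdict not shown).

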